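# Hold a guard plate against the sprung fence

## Task

Take the wider of the two upright aluminium guard plates out of its slotted stand and stand it upright on the narrow raised ledge of the grey mounting fixture, just in front of the sprung fence and with its ends level with the fence's ends. Then push it squarely back against the fence with a steady push of about 10 newtons (at least 6, at most 14), never driving the fence back onto its stops, so that a colleague can screw it on. Finish while still holding it pressed there on the ledge, do not let go, and leave everything else on the bench where it is.

Things in the scene. Friction and masses are not known exactly. Their poses are not given: they have to be found in the camera images.
- plate: The wider guard plate, plain aluminium, 12 mm thick (its x) x 150 wide (its y) x 85 tall (its z), about 0.4 kg, two dark screw holes near each end; front and back are alike. Origin at the centre of its underside. At the start it stands upright in a stand's slot, its underside 8 mm above the bench, its x along the stand's x.
- plate_top (a point): Centre of the wider plate's top edge, 85 mm above its origin: the place to grip it, across its 12 mm.
- spare_plate: The narrower guard plate, likewise but 105 mm wide, in the other stand. Not wanted: leave it in its stand.
- stand_a: White plastic slotted stand, fixed to the bench, 60 (x) x 90 (y) x 30 mm tall, with a slot 15 mm wide along its y, slot floor 8 mm above the bench. Holds the wider plate upright; the two stands, with their plates, change places from start to start. Origin at the centre of its underside.
- stand_b: White plastic slotted stand, fixed to the bench, 60 (x) x 90 (y) x 30 mm tall, with a slot 15 mm wide along its y, slot floor 8 mm above the bench. Holds the narrower plate upright; the two stands, with their plates, change places from start to start. Origin at the centre of its underside.
- fixture: Grey painted mounting fixture, fixed to the bench. Origin on the bench, mid-width, straight below the resting front face of the fence; x points the way to push (away from the robot's side), y along ledge and fence. Foot plate 10 mm thick, x -25 to 110, y -100 to 100. Two spring housings behind the fence, x 70 to 100, |y| 40 to 75, top 120 above the bench; nothing between them.
- ledge (a point): Centre of the top of the fixture's narrow ledge, 50 mm above the bench. The ledge is 38 mm deep and 150 wide: fixture x -22 to 16, y -75 to 75. Let only little more than the plate's weight rest on it: borne down hard, the plate's foot sticks and the plate leans when pushed. Axes as the fixture's.
- fence: Dark steel sprung fence sliding along the fixture's x: two upright pads, |y| 40 to 75 mm, 12 thick, 56 to 130 above the bench, joined by a low cross bar (12 to 24 mm behind the front face, top 82 above the bench); above it an 80 mm gap between the pads takes a finger behind the plate. Ends 150 mm apart, as wide as the plate. Origin on the bench in the plane of its front face; axes as the fixture's.
- fence_face (a point): Middle of the fence's front face plane, between the pads, 93 mm above the bench; moves with the fence, axes as the fixture's.
- fence_travel (a joint): How far the fence is pushed back from rest, m: 0 at rest, stops at 0.018. A linear spring without preload or friction, 1 N per mm: 0.010 means a push of 10 N.
- plug_bowl: Orange plastic bowl of yellow plugs, 130 mm across, 55 tall; origin at the centre of its underside. Bystander.
- plug_bowl2: Green plastic bowl of yellow plugs, 130 mm across, 55 tall; origin at the centre of its underside. Bystander.
- screwdriver: Screwdriver lying on the bench in front of the fixture, for the colleague; about 200 mm long along its x, handle to its -x. Bystander.
- screw_jar: Small clear jar with a white cap, 36 mm across, 55 tall, between the stands and the fixture; origin at the centre of its underside. Bystander.
- wipe_bottle: White bottle, 52 mm across, 130 tall; origin at the centre of its underside. Bystander.
- screw_tray: Low open steel tray with four compartments, 100 x 140 x 25 mm; origin at the centre of its underside. Bystander.
- tally_box: Small grey counter box, 50 x 70 x 35 mm; origin at the centre of its underside. Bystander.
Mind the look-alikes: they are no part of the job. Leave any turquoise look-alike of the plate alone.

How it is judged:
On the way, in this order (a step that is already met when the one before it is completed fails the run):
1. the wider plate is lifted clear of its stand (height (world z) of plate above 0.05 m and distance of plate from where it was at the start of the episode above 0.04 m), for 0.1 s.
2. the plate stands upright on the ledge, in front of the fence, which is not yet pushed back (under 4 mm) (z of plate in the frame of fixture between 0.046 and 0.0535 m and angle between plate's own z axis and vertical below 0.08 rad and angle between the x axis of plate and the x axis of fixture, either way round below 0.08 rad and y of plate in the frame of fixture between -0.008 and 0.008 m and x of plate in the frame of fixture between -0.024 and 0 m and value of joint fence_travel below 0.004 m), for 0.1 s.
3. the plate is pressed squarely against the fence with 6 to 14 N, steadily for 1.5 s (z of plate in the frame of fixture between 0.046 and 0.0535 m and angle between plate's own z axis and vertical below 0.08 rad and angle between the x axis of plate and the x axis of fixture, either way round below 0.08 rad and y of plate in the frame of fixture between -0.008 and 0.008 m and x of plate in the frame of fence_face between -0.014 and -0.003 m and contact force between plate and fence between 6 and 14 N), for 1.5 s.
At the end, for the whole second after the job is handed in: The robot still holds the wider plate; the plate stands on the ledge (underside within 3.5 mm of the ledge top, upright within 0.08 rad, square to the fence within 0.08 rad, ends level with the fence's ends within 8 mm), lies against the fence and presses it with 6 to 14 N, at rest (all of step 3 and contact force between the fingers and plate above 2 N and linear speed of plate below 0.02 m/s); the arm keeps its last pose, push and grip.
It fails at once if the fence is driven back onto its stops (value of joint fence_travel above 0.0175 m).
It fails at once if another thing on the bench is displaced by more than 25 mm (distance of any of spare_plate, plug_bowl, plug_bowl2, screwdriver, screw_jar, wipe_bottle, screw_tray, tally_box from where it was at the start of the episode above 0.025 m).
It also fails if it takes over 54 s, if anything falls off the work surface, if the arm or the gripper's body presses on something with over 40 N, if the wrist force passes 120 N, or if a joint passes its speed limit or range.

## Robot

A 6-joint arm with a two-finger parallel gripper is mounted at the origin on the work surface. World frame = base frame: x ahead of the robot, y to its left, z up, the work surface at z = 0. Lengths are in m, angles in rad, forces in N, time in s.
With the tool pointing down it reaches from about 0.275 to 0.75 m from the base axis. Payload 10.2 kg.
Tool frame: the origin (TCP) lies midway between the tips of the shut fingers; the grasp point (between the pads) lies 19 mm behind it; x points along the fingers, z is the direction in which the jaws open and shut, and the axes are right-handed (so a half turn about x gives the same grasp; the last joint's range is limited). The gripper opens to 85 mm and grips with 20 to 120 N. Pads are 22 mm wide; open, the fingers measure 114 mm over their backs; the gripper's body (76 mm by 85 mm) begins 54 mm behind the grasp point. The pads swing forward as they close: fully open they stand 13 mm farther back than shut.
Start: joints at [1.079, 0.313, 1.498, -0, 1.331, -0.223], TCP at [0.139, 0.506, 0.195] pointing down, gripper open.
Joint ranges: [-2.94, 2.94], [-0.97, 2.17], [0.19, 2.56], [-1.23, 4.37], [0.02, 3.11], [-2.88, 2.88]. Speed limits (rad/s): [2.39, 2.39, 3.01, 3.14, 3.14, 3.14].

## Interface

Orientations are given as a unit quaternion [x, y, z, w].
In Python, from rig import monitor, cams, r gives the robot as it stands.
- The arm moves only by the tool send_rows, never from a script. Its argument "steps" is a list of rows, each a list of 7 numbers: the shift along the tool's x, y, z in mm, then the turn, a rotation vector about the tool's x, y, z in degrees, then the opening, from 0 (shut) to 1 (fully open). In form: [[x, y, z, ax, ay, az, hand], ...]. A call has 1 to 12 rows; each row shifts and turns the commanded pose from where the row before left it, along the tool's axes as they then stand; what a row does not reach is not made up. A row lasts 1/10 s, in which the tool goes at most 50 mm and 8.59 degrees, less where a joint would pass 70% of its speed; a pose out of reach is approached as far as the arm can. A call with a gripper value outside its range is refused whole. The fingers move at their own pace and stop on an object; "newtons" is the grip in N (left out, the last holds). Time passes only in rows, so rows that do not move let the fingers close. It gives the time, the measured TCP pose, the force and the opening at its end, in the units of the state.
- monitor.sense(): the state, without advancing time (a new reading comes with each control period).
- cams.grab_frame(name): name is "scene" or "side" or "wrist"; returns a dict with "image" (400x640x3 uint8, red, green, blue), "camera_matrix" (3x3 intrinsics, pixels), "rvec" (rotation vector, rad) and "tvec" (3), from world to camera coordinates, as OpenCV has them; the wrist camera has in their place "tool_from_camera" (4x4, takes a point from camera to tool coordinates, whose origin is the TCP and whose axes are the tool frame's). Camera axes: x right, y down, z forward; pixel columns grow to the right and rows downward; lengths in m; the calibration is good to about 2 mm. A picture is of the moment at which its call begins: read the wrist's pose just before it. There is no depth.
- r.close_job(): hands the job in, once; it reports no verdict.
The state is a dict: "clock": time; "joint_pos": joint angles; "joint_vel": joint speeds; "joint_efforts": joint torques, N m; "tool_pos": TCP position; "tcp_rot": TCP orientation; "contact_force": force on the tool from outside, world axes, zero at the start; "moment": the same for the moment, N m; "finger_gap": finger opening in m.
Only numpy, scipy, OpenCV 4.12 (cv2) and the standard library are available. Lean on these libraries where they do the work, as an engineer would, in place of code of your own. Each camera call takes 0.05 s, during which the arm holds its last target.

## Working session

There is one attempt and no reset: what is moved stays moved. The work goes in short steps, Python scripts to look and compute and a tool call to move; the robot and the scene stay as the last step left them, time stands still between calls to the robot, and variables do not carry over. Pictures are saved under pics/ and viewed, and the job is handed in when it is done.

Besides the shell and the picture viewer there is one more tool, called after "Emit:" as a command line: name --pt "numbers of a row" for each row, then --argument value for the rest. send_rows: Moves the arm, as the interface text tells. Its arguments: {"type":"object","properties":{"steps":{"type":"array","items":{"type":"array","items":{"type":"number"}}},"newtons":{"type":"number"}},"required":["steps"]}

```bash
ls; mkdir -p pics
python3 - <<'E'
from rig import monitor, cams, r
import cv2,numpy as np
s=monitor.sense(); print(s)
for n in ("scene","side","wrist"):
    f=cams.grab_frame(n); cv2.imwrite(f"pics/{n}0.png",f["image"][:,:,::-1])
    print(n,{k:np.round(v,4).tolist() for k,v in f.items() if k!="image"})
E
```

```text
pics
{'clock': 0.0, 'joint_pos': array([ 1.07859779e+00,  3.13444579e-01,  1.49844015e+00,  1.90200273e-05,
        1.33096811e+00, -2.23421634e-01]), 'joint_vel': array([ 3.33560157e-04,  2.05816482e-03,  2.31120719e-04,  5.64527956e-04,
        8.91092047e-05, -2.17172255e-03]), 'joint_efforts': array([-1.54566747e-03, -4.12267363e+01, -2.59740329e+01, -3.03154884e-04,
        4.20709810e-03,  3.06247819e-05]), 'tool_pos': array([0.13929027, 0.50588079, 0.19483672]), 'tcp_rot': array([-0.42867703,  0.56289287,  0.42831941,  0.5620766 ]), 'contact_force': array([ 0.69289526, -0.42580987,  0.66992785]), 'moment': array([ 0.02720455, -0.02462633,  0.00855151]), 'finger_gap': 0.08528796039496057}
scene {'camera_matrix': [[402.7099, 0.0, 319.4507], [0.0, 402.7099, 198.5473], [0.0, 0.0, 1.0]], 'rvec': [1.7327, 1.539, -0.7919], 'tvec': [-0.0374, -0.2549, 1.5335]}
side {'camera_matrix': [[407.3066, 0.0, 315.3762], [0.0, 407.3066, 203.4976], [0.0, 0.0, 1.0]], 'rvec': [2.2529, -0.4927, 0.2136], 'tvec': [-0.5193, 0.1894, 0.9865]}
wrist {'camera_matrix': [[310.5634, 0.0, 319.8042], [0.0, 310.5634, 201.5787], [0.0, 0.0, 1.0]], 'tool_from_camera': [[0.0007, -0.2657, 0.9641, -0.1781], [0.0013, -0.9641, -0.2657, 0.068], [1.0, 0.0014, -0.0003, 0.0007], [0.0, 0.0, 0.0, 1.0]]}
```

View pics/scene0.png

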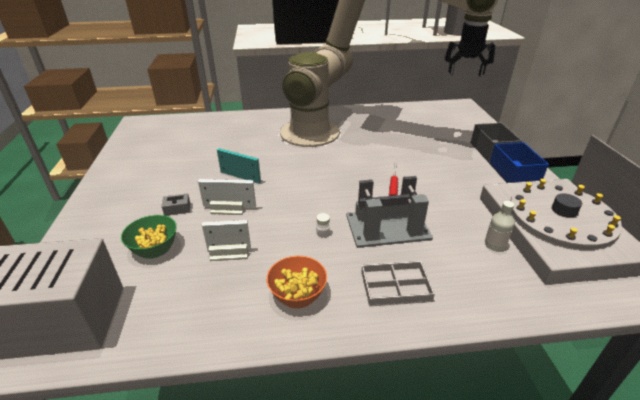

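View pics/side0.png

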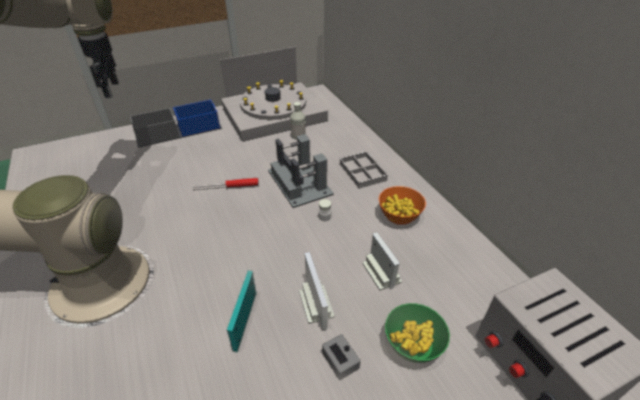

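View pics/wrist0.png

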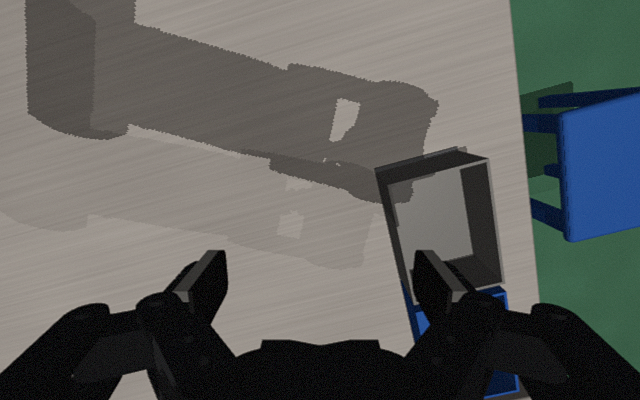

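Run:
```python
import cv2
a=cv2.imread("pics/scene0.png"); b=cv2.imread("pics/side0.png")
def c(im,x0,y0,x1,y1,k,n): cv2.imwrite(f"pics/{n}.png",cv2.resize(im[y0:y1,x0:x1],None,fx=k,fy=k,interpolation=cv2.INTER_CUBIC))
c(a,190,165,270,265,6,"z1"); c(a,340,160,440,250,8,"z2"); c(b,290,225,410,325,6,"z3"); c(b,265,130,335,210,7,"z4")
```

```text
(no output)
```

View pics/z1.png

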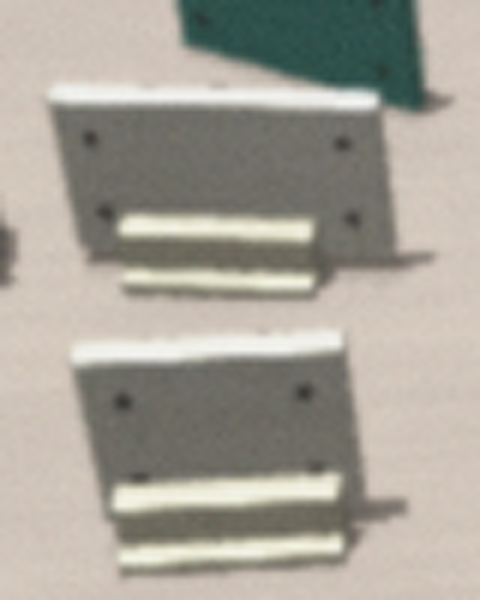

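View pics/z2.png

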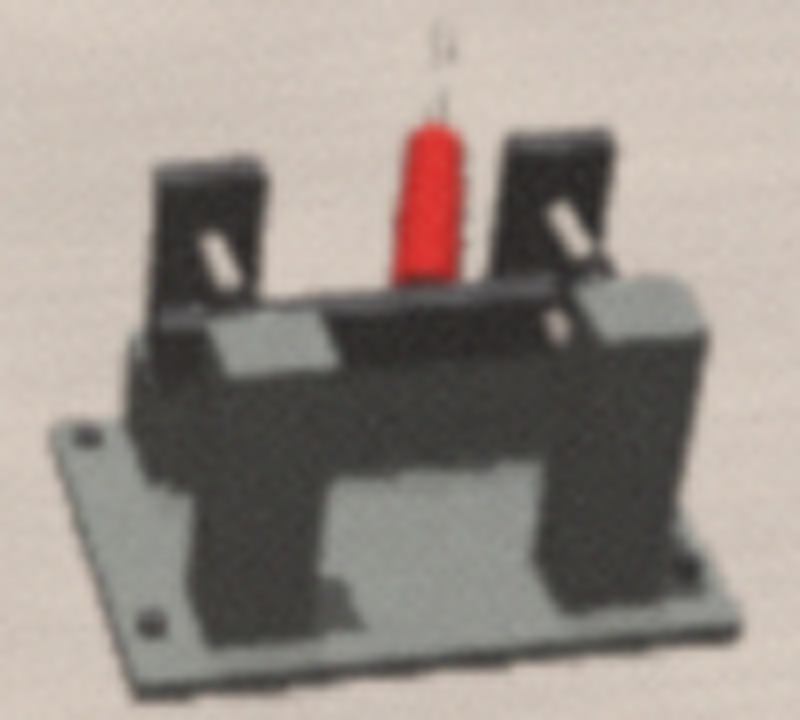

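View pics/z3.png

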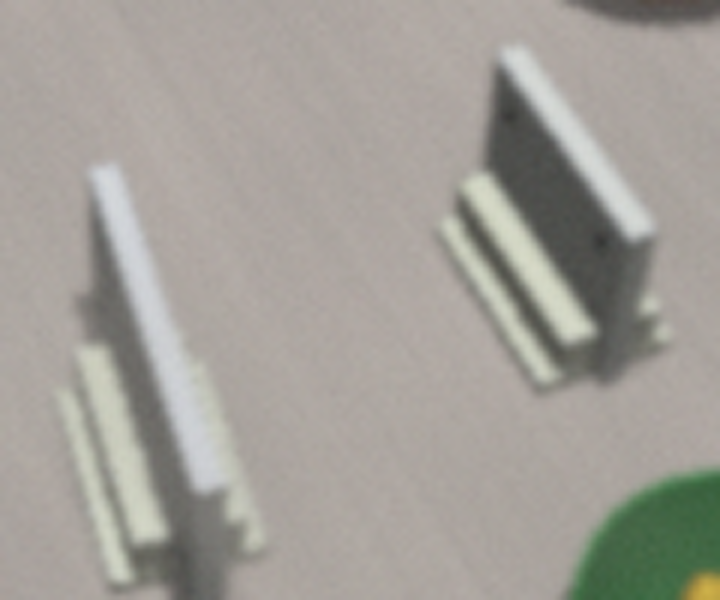

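View pics/z4.png

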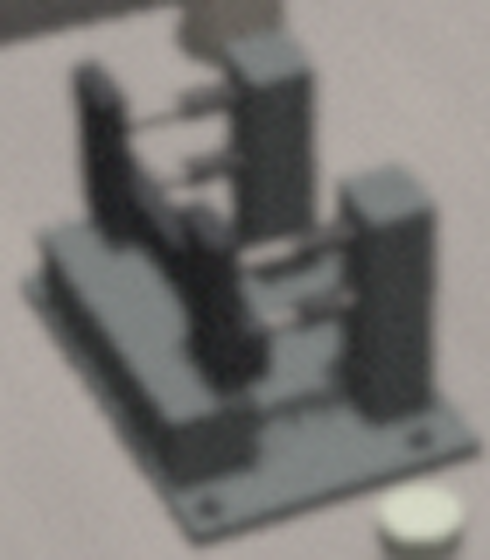

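```bash
cat > fit.py <<'E'
import numpy as np,cv2
from scipy.optimize import least_squares
K={'a':np.array([[402.7099,0,319.4507],[0,402.7099,198.5473],[0,0,1]]),'b':np.array([[407.3066,0,315.3762],[0,407.3066,203.4976],[0,0,1]])}
from rig import cams
E_={}
for k,n in (('a','scene'),('b','side')):
    f=cams.grab_frame(n); E_[k]=(f['rvec'],f['tvec'],f['camera_matrix'])
def proj(k,P): return cv2.projectPoints(np.array(P,float).reshape(-1,1,3),*E_[k],None)[0].reshape(-1,2)
def fit(obs,x0):
    def res(q):
        c,s=np.cos(q[2]),np.sin(q[2]); o=[]
        for k,p,uv in obs:
            x,y,z=np.array(p)/1000
            o.append(proj(k,[q[0]+c*x-s*y,q[1]+s*x+c*y,z])[0]-uv)
        return np.array(o).ravel()
    r=least_squares(res,x0,loss='soft_l1',f_scale=0.7); return r.x,res(r.x).reshape(-1,2)
E
python3 - <<'E'
from fit import *
def m(k,x0,y0,s,L): return [(k,p,np.array([u/s+x0,v/s+y0])) for p,(u,v) in L]
W=m('a',190,165,6,[((-6,-75,93),(48,88)),((-6,75,93),(380,93)),((6,-75,93),(50,105)),((6,75,93),(378,108))])+\
  m('b',290,225,6,[((-6,75,93),(92,172)),((6,75,93),(118,168)),((-6,-75,93),(195,490)),((6,-75,93),(222,480))])
N=m('a',190,165,6,[((-6,-52.5,93),(70,347)),((-6,52.5,93),(343,330)),((6,-52.5,93),(74,364)),((6,52.5,93),(343,350))])+\
  m('b',290,225,6,[((-6,52.5,93),(500,52)),((6,52.5,93),(520,46)),((-6,-52.5,93),(632,240)),((6,-52.5,93),(652,230))])
F=m('a',340,160,8,[((110,-100,10),(135,685)),((110,100,10),(740,630)),((-25,-100,10),(55,430)),((70,-75,120),(205,322)),((70,-40,120),(325,313)),((100,-40,120),(340,368)),((100,-75,120),(225,380)),((0,-75,130),(155,165)),((0,-40,130),(265,158)),((0,40,130),(508,138)),((0,75,130),(612,130))])+\
  m('b',265,130,7,[((-25,-100,10),(200,530)),((110,-100,10),(478,445)),((-22,-75,50),(165,430)),((-22,75,50),(40,240)),((16,-75,50),(250,400)),((70,75,120),(225,45)),((100,75,120),(285,35)),((100,40,120),(312,70)),((70,40,120),(255,85)),((70,-40,120),(340,185)),((100,-40,120),(395,168)),((100,-75,120),(432,200)),((70,-75,120),(375,222))])
for n,o in (('W',W),('N',N),('F',F)):
    q,e=fit(o,[.5,0,0]); print(n,np.round(q,4),np.degrees(q[2])); print(np.round(e,1).tolist())
E
```

```text
W [ 0.4485 -0.272  -0.1726] -9.888063598441654
[[0.6, -1.8], [-0.4, -1.1], [-1.0, -2.2], [-0.9, -1.2], [-0.3, -1.4], [0.5, -1.8], [-0.1, -0.3], [1.2, 0.1]]
N [ 0.6314 -0.2613 -0.048 ] -2.749068529557453
[[0.3, -1.6], [-0.3, -0.8], [-1.3, -1.2], [-0.7, -1.0], [-0.3, -0.9], [0.8, -1.3], [-0.0, -0.7], [1.3, -0.6]]
F [0.5454 0.1509 0.021 ] 1.2027366590198643
[[-0.5, -1.0], [0.9, -1.6], [-0.8, -1.9], [-0.4, -1.6], [-1.2, -1.7], [0.1, -1.2], [0.1, -1.5], [-0.2, -1.1], [-0.5, -1.3], [-0.5, -1.2], [-0.4, -1.2], [-0.7, -0.3], [1.1, -1.4], [1.2, -1.9], [0.2, -2.4], [1.2, -1.4], [0.0, -0.9], [0.3, -1.8], [1.3, -1.3], [0.4, -1.0], [-0.3, -1.6], [1.2, -1.8], [1.4, -0.1], [0.1, -0.5]]
```

```bash
cat > h.py <<'E'
import numpy as np
from scipy.spatial.transform import Rotation as R
from rig import monitor, cams, r
def go(target,zyaw):
    """tool-frame shift (mm) and turn (deg) from measured pose to target with x down and tool z at world yaw zyaw (deg)"""
    s=monitor.sense(); A=R.from_quat(s['tcp_rot']); M=A.as_matrix()
    x=np.array([0,0,-1.]); z=np.array([np.cos(np.radians(zyaw)),np.sin(np.radians(zyaw)),0]); T=np.c_[x,np.cross(z,x),z]
    print('t',round(s['clock'],2),'pos',np.round(s['tool_pos'],4),'tool z yaw',np.degrees(np.arctan2(M[1,2],M[0,2])),'x axis',np.round(M[:,0],3),'F',np.round(s['contact_force'],1),'gap',round(s['finger_gap'],4))
    rv=np.degrees((A.inv()*R.from_matrix(T)).as_rotvec()); d=np.array(target)-s['tool_pos']
    print('turn',np.round(rv,2),'shift before turn',np.round(1000*M.T@d,1),'shift after turn',np.round(1000*T.T@d,1)); print('q',np.round(s['joint_pos'],2))
E
python3 -c "
from h import *
go([.45,.1,.25],-10);go([.4485,-.272,.2],-10);go([.4485,-.272,.2],170)"
```

```text
t 0.25 pos [0.1394 0.506  0.1951] tool z yaw 74.601806591254 x axis [-0. -0. -1.] F [ 0.7 -0.1 -0.8] gap 0.0853
turn [ 8.46e+01 -3.00e-02  2.00e-02] shift before turn [ -54.7 -407.3 -309. ] shift after turn [ -54.9 -345.9  376.4]
q [ 1.08  0.31  1.5  -0.    1.33 -0.22]
t 0.25 pos [0.1394 0.506  0.1951] tool z yaw 74.601806591254 x axis [-0. -0. -1.] F [ 0.7 -0.1 -0.8] gap 0.0853
turn [ 8.46e+01 -3.00e-02  2.00e-02] shift before turn [  -4.5 -504.6 -668. ] shift after turn [  -4.9 -712.5  439.5]
q [ 1.08  0.31  1.5  -0.    1.33 -0.22]
t 0.25 pos [0.1394 0.506  0.1951] tool z yaw 74.601806591254 x axis [-0. -0. -1.] F [ 0.7 -0.1 -0.8] gap 0.0853
turn [-9.54e+01 -2.00e-02 -3.00e-02] shift before turn [  -4.5 -504.6 -668. ] shift after turn [  -4.9  712.5 -439.5]
q [ 1.08  0.31  1.5  -0.    1.33 -0.22]
```

Emit:
send_rows --pt "-6 0 0 8.5 0 0 1" --pt "-6 0 0 8.5 0 0 1" --pt "-6 0 0 8.5 0 0 1" --pt "-6 0 0 8.5 0 0 1" --pt "-6 0 0 8.5 0 0 1" --pt "-6 0 0 8.5 0 0 1" --pt "-6 0 0 8.5 0 0 1" --pt "-6 0 0 8.5 0 0 1" --pt "-6 0 0 8.5 0 0 1" --pt "-6 0 0 8.1 0 0 1"

```text
clock: 1.25
tool_pos: [0.1394, 0.5061, 0.2555]
tcp_rot: [0.064, 0.704, -0.064, 0.704]
contact_force: [-0.0, -0.2, -0.2]
finger_gap: 0.0854
```

Emit:
send_rows --pt "0 -32 35 0 0 0 1" --pt "0 -32 35 0 0 0 1" --pt "0 -32 35 0 0 0 1" --pt "0 -32 35 0 0 0 1" --pt "0 -32 35 0 0 0 1" --pt "0 -32 35 0 0 0 1" --pt "0 -32 35 0 0 0 1" --pt "0 -32 35 0 0 0 1" --pt "0 -32 35 0 0 0 1" --pt "0 -32 35 0 0 0 1"

```text
clock: 2.25
tool_pos: [0.4294, 0.1284, 0.2555]
tcp_rot: [0.062, 0.704, -0.062, 0.705]
contact_force: [-0.2, 0.3, -0.1]
finger_gap: 0.0849
```

```bash
python3 -c "
from h import *
go([.4485,-.272,.2],-10)"
```

```text
t 2.25 pos [0.4294 0.1284 0.2555] tool z yaw -10.01716434210931 x axis [ 0.  0. -1.] F [-0.2  0.3 -0.1] gap 0.0849
turn [-0.02  0.02 -0.01] shift before turn [  55.5 -391.    88.5] shift after turn [  55.5 -391.    88.4]
q [0.03 0.1  1.6  0.   1.44 0.2 ]
```

Run:
```python
from h import *
import cv2
f=cams.grab_frame('wrist'); cv2.imwrite('pics/w1.png',f['image'][:,:,::-1])
```

```text
(no output)
```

View pics/w1.png

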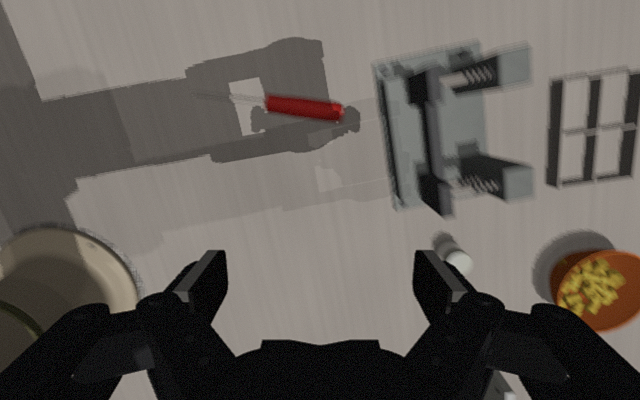

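Emit:
send_rows --pt "0 -36 8 0 0 0 1" --pt "0 -36 8 0 0 0 1" --pt "0 -36 8 0 0 0 1" --pt "0 -36 8 0 0 0 1" --pt "0 -36 8 0 0 0 1" --pt "0 -36 8 0 0 0 1" --pt "0 -36 8 0 0 0 1" --pt "0 -36 8 0 0 0 1" --pt "0 -36 8 0 0 0 1" --pt "0 -36 8 0 0 0 1" --pt "0 -31 8 0 0 0 1" --pt "0 0 0 0 0 0 1"

```text
clock: 3.5
tool_pos: [0.4469, -0.2731, 0.2545]
tcp_rot: [0.063, 0.705, -0.063, 0.704]
contact_force: [0.3, 0.4, -0.8]
finger_gap: 0.0857
```

Run:
```python
from h import *
import cv2
go([.4485,-.272,.2],-10)
f=cams.grab_frame('wrist'); cv2.imwrite('pics/w2.png',f['image'][:,:,::-1])
```

```text
t 3.5 pos [ 0.4469 -0.2731  0.2545] tool z yaw -10.195647057644532 x axis [-0.001  0.    -1.   ] F [ 0.3  0.4 -0.8] gap 0.0857
turn [-0.2  -0.06 -0.  ] shift before turn [54.5  1.4  1.4] shift after turn [54.5  1.4  1.4]
q [-0.77  0.28  1.39 -0.    1.47 -0.59]
```

View pics/w2.png

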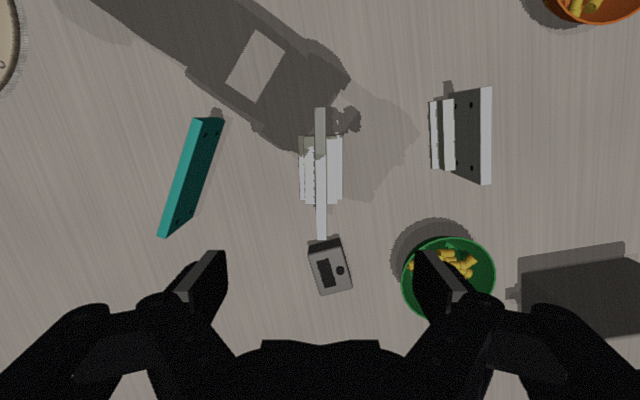

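```bash
cat >> h.py <<'E'
def ray(uv,z,s,f):
    T=np.eye(4);T[:3,:3]=R.from_quat(s['tcp_rot']).as_matrix();T[:3,3]=s['tool_pos'];T=T@f['tool_from_camera']
    o=[]
    for u,v in uv:
        d=T[:3,:3]@np.linalg.inv(f['camera_matrix'])@[u,v,1]; o.append(T[:3,3]+d*(z-T[2,3])/d[2])
    return np.array(o)
E
python3 - <<'E'
from h import *
import cv2
im=cv2.imread('pics/w2.png'); cv2.imwrite('pics/w2z.png',cv2.resize(im[95:255,260:380],None,fx=4.5,fy=3.7,interpolation=cv2.INTER_CUBIC))
E
```

```text
(no output)
```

View pics/w2z.png

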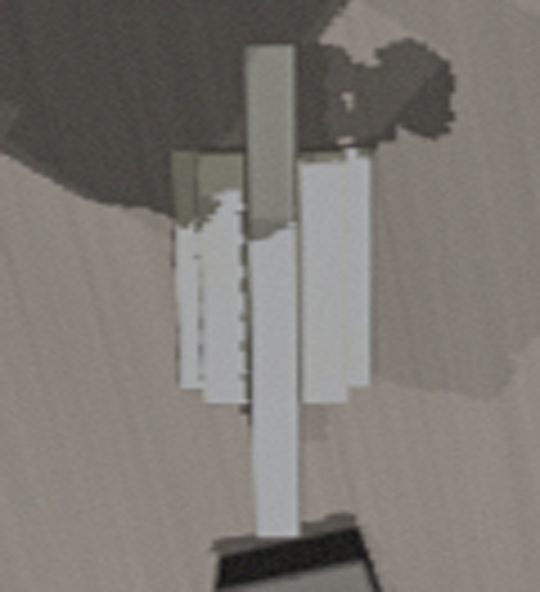

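Run:
```python
from h import *
s=monitor.sense(); f=cams.grab_frame('wrist')
uv=[(260+u/4.5-.4,95+v/3.7-.4) for u,v in [(246,45),(297,45),(254,537),(300,537)]]
p=ray(uv,.093,s,f); print(np.round(p,4)); c=p.mean(0); d=(p[0]+p[1]-p[2]-p[3])/2
print(c,np.linalg.norm(d),np.degrees(np.arctan2(-d[0],d[1])))
go([c[0],c[1],.093-.020-.019],np.degrees(np.arctan2(-d[0],d[1])))
```

```text
[[ 0.454  -0.1941  0.093 ]
 [ 0.4657 -0.1962  0.093 ]
 [ 0.4293 -0.3416  0.093 ]
 [ 0.4411 -0.3437  0.093 ]]
[ 0.44749531 -0.26890129  0.093     ] 0.14949202656741808 -9.495477966270068
t 3.6 pos [ 0.4472 -0.2702  0.255 ] tool z yaw -10.052826555277084 x axis [-0.001  0.001 -1.   ] F [-0.  -0.7 -0.5] gap 0.0855
turn [-0.56 -0.04 -0.04] shift before turn [2.01e+02 1.20e+00 2.00e-01] shift after turn [2.01e+02 1.30e+00 1.00e-01]
q [-0.77  0.27  1.4   0.    1.47 -0.59]
```

Emit:
send_rows --pt "35 -1 0 -0.5 0 0 1" --pt "35 -0.5 0 0 0 0 1" --pt "35 0 0 0 0 0 1" --pt "35 0 0 0 0 0 1" --pt "31 0 0 0 0 0 1" --pt "15 0 0 0 0 0 1" --pt "15 0 0 0 0 0 1" --pt "0 0 0 0 0 0 1" --pt "0 0 0 0 0 0 1"

```text
clock: 4.5
tool_pos: [0.4474, -0.271, 0.0551]
tcp_rot: [0.058, 0.705, -0.058, 0.705]
contact_force: [-0.7, -0.5, 0.2]
finger_gap: 0.0852
```

Run:
```python
from h import *
import cv2
go([.4473,-.271,.054],-9.6)
f=cams.grab_frame('wrist'); cv2.imwrite('pics/w3.png',f['image'][:,:,::-1])
f=cams.grab_frame('side'); cv2.imwrite('pics/s3.png',cv2.resize(f['image'][200:380,220:480,::-1],None,fx=3,fy=3))
```

```text
t 4.5 pos [ 0.4474 -0.271   0.0551] tool z yaw -9.445226288644143 x axis [ 0. -0. -1.] F [-0.7 -0.5  0.2] gap 0.0852
turn [0.15 0.03 0.02] shift before turn [ 1.1  0.  -0.1] shift after turn [ 1.1  0.  -0.1]
q [-0.77  0.46  1.68  0.    1.   -0.6 ]
```

View pics/w3.png

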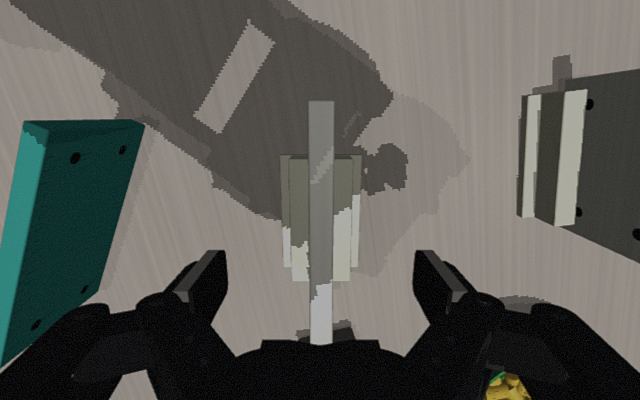

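View pics/s3.png

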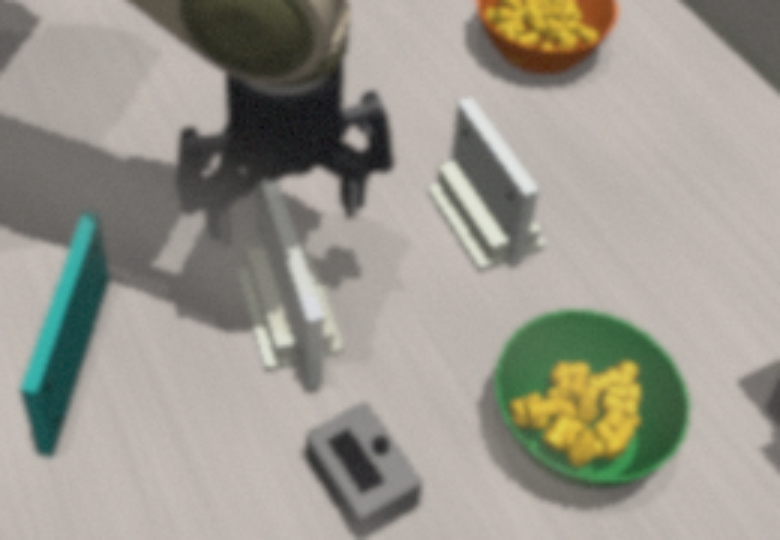

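Emit:
send_rows --pt "0 0 0 0 0 0 0" --pt "0 0 0 0 0 0 0" --pt "0 0 0 0 0 0 0" --pt "0 0 0 0 0 0 0" --pt "0 0 0 0 0 0 0" --pt "0 0 0 0 0 0 0" --pt "0 0 0 0 0 0 0" --pt "0 0 0 0 0 0 0" --newtons 60

```text
clock: 5.4
tool_pos: [0.4472, -0.2717, 0.0546]
tcp_rot: [0.058, 0.705, -0.059, 0.705]
contact_force: [0.6, 0.4, 3.9]
finger_gap: 0.0087
```

Run:
```python
from h import *
go([.4473,-.271,.25],-9.6)
```

```text
t 5.4 pos [ 0.4472 -0.2717  0.0546] tool z yaw -9.504119958181082 x axis [ 0. -0. -1.] F [0.6 0.4 3.9] gap 0.0087
turn [0.1  0.03 0.01] shift before turn [-1.954e+02  7.000e-01  1.000e-01] shift after turn [-195.4    0.7   -0. ]
q [-0.77  0.46  1.68  0.    1.   -0.6 ]
```

Emit:
send_rows --pt "-10 0 0 0 0 0 0" --pt "-20 0 0 0 0 0 0" --pt "-30 0 0 0 0 0 0" --pt "-30 0 0 0 0 0 0" --pt "-30 0 0 0 0 0 0" --pt "-30 0 0 0 0 0 0" --pt "-30 0 0 0 0 0 0" --pt "-15 0 0 0 0 0 0" --pt "0 0 0 0 0 0 0" --pt "0 0 0 0 0 0 0"

```text
clock: 6.4
tool_pos: [0.4466, -0.2712, 0.2483]
tcp_rot: [0.059, 0.705, -0.058, 0.704]
contact_force: [-0.4, -0.0, -5.6]
finger_gap: 0.0085
```

Run:
```python
from h import *
import cv2
go([.4473,-.271,.25],-9.6)
f=cams.grab_frame('wrist'); cv2.imwrite('pics/w4.png',f['image'][:,:,::-1])
f=cams.grab_frame('side'); cv2.imwrite('pics/s4.png',cv2.resize(f['image'][100:300,220:480,::-1],None,fx=3,fy=3))
f=cams.grab_frame('scene'); cv2.imwrite('pics/c4.png',cv2.resize(f['image'][80:280,130:350,::-1],None,fx=3,fy=3))
```

```text
t 6.4 pos [ 0.4466 -0.2712  0.2483] tool z yaw -9.505681159975985 x axis [-0.002  0.001 -1.   ] F [-0.4 -0.  -5.6] gap 0.0085
turn [ 0.09 -0.1  -0.06] shift before turn [-1.7  0.3  0.7] shift after turn [-1.7  0.3  0.7]
q [-0.77  0.28  1.41 -0.    1.46 -0.6 ]
```

View pics/w4.png

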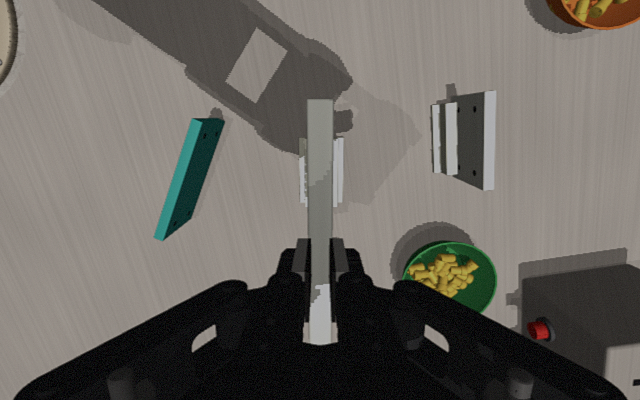

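View pics/s4.png

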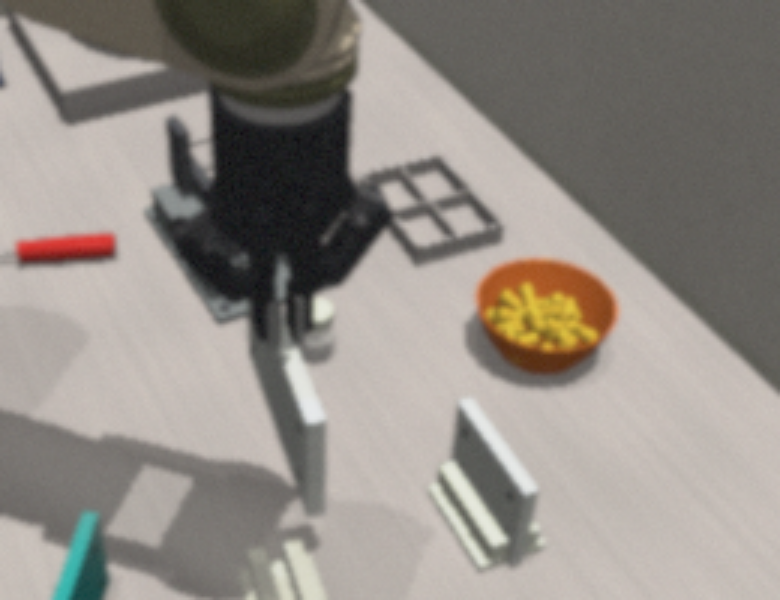

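View pics/c4.png

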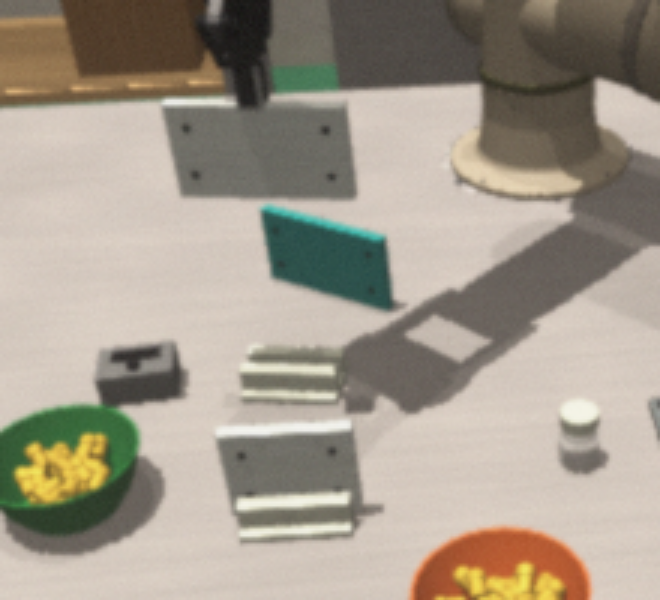

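Run:
```python
from h import *
import cv2
im=cv2.imread('pics/w4.png'); cv2.imwrite('pics/w4z.png',cv2.resize(im[90:350,280:360],None,fx=6,fy=2.3,interpolation=cv2.INTER_CUBIC))
```

```text
(no output)
```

View pics/w4z.png

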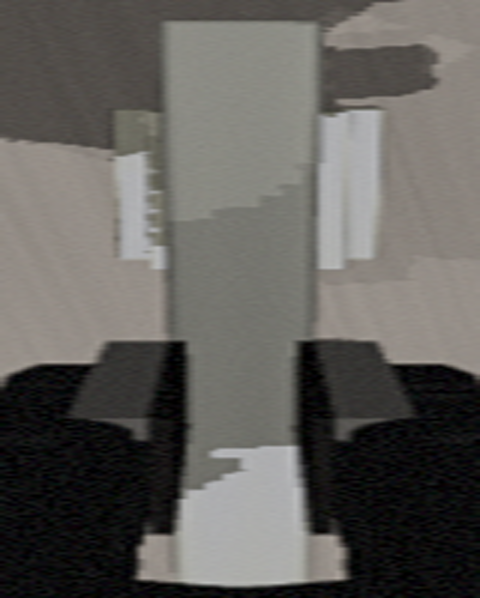

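Emit:
send_rows --pt "0 10 0 -5 0 0 0" --pt "0 20 0 -5.7 0 0 0" --pt "0 35 2 0 0 0 0" --pt "0 45 3 0 0 0 0" --pt "0 45 3 0 0 0 0" --pt "0 45 3 0 0 0 0" --pt "0 45 3 0 0 0 0" --pt "0 45 3 0 0 0 0" --pt "0 45 3 0 0 0 0" --pt "0 45 3 0 0 0 0" --pt "0 25 2 0 0 0 0" --pt "0 15 1 0 0 0 0"

```text
clock: 7.75
tool_pos: [0.4675, 0.1508, 0.2485]
tcp_rot: [-0.008, 0.708, 0.008, 0.706]
contact_force: [0.8, -0.8, -4.3]
finger_gap: 0.0088
```

Emit:
send_rows --pt "0 0 0 0 0 0 0" --pt "0 0 0 0 0 0 0" --pt "0 0 0 0 0 0 0" --pt "0 0 0 0 0 0 0"

```text
clock: 8.15
tool_pos: [0.4681, 0.1479, 0.2493]
tcp_rot: [-0.007, 0.707, 0.007, 0.707]
contact_force: [-0.9, 0.4, -4.2]
finger_gap: 0.0088
```

Run:
```python
from h import *
import cv2
go([.53,.151,.25],1.2)
f=cams.grab_frame('wrist'); cv2.imwrite('pics/w5.png',f['image'][:,:,::-1])
```

```text
t 8.15 pos [0.4681 0.1479 0.2493] tool z yaw 1.129166642044955 x axis [-0. -0. -1.] F [-0.9  0.4 -4.2] gap 0.0088
turn [-0.07 -0.01  0.01] shift before turn [-0.7  1.9 61.9] shift after turn [-0.7  1.8 61.9]
q [ 0.07  0.2   1.5  -0.    1.44  0.05]
```

View pics/w5.png

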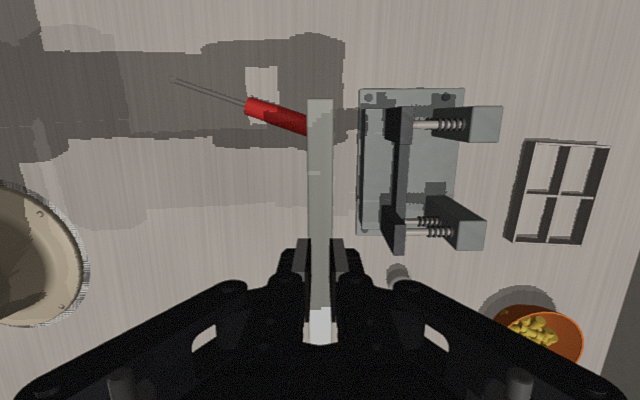

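Run:
```python
from h import *
import cv2
im=cv2.imread('pics/w5.png'); cv2.imwrite('pics/w5z.png',cv2.resize(im[80:260,345:510],None,fx=4.5,fy=3.3,interpolation=cv2.INTER_CUBIC))
cv2.imwrite('pics/w5y.png',cv2.resize(im[90:190,290:350],None,fx=8,fy=6,interpolation=cv2.INTER_CUBIC))
```

```text
(no output)
```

View pics/w5z.png

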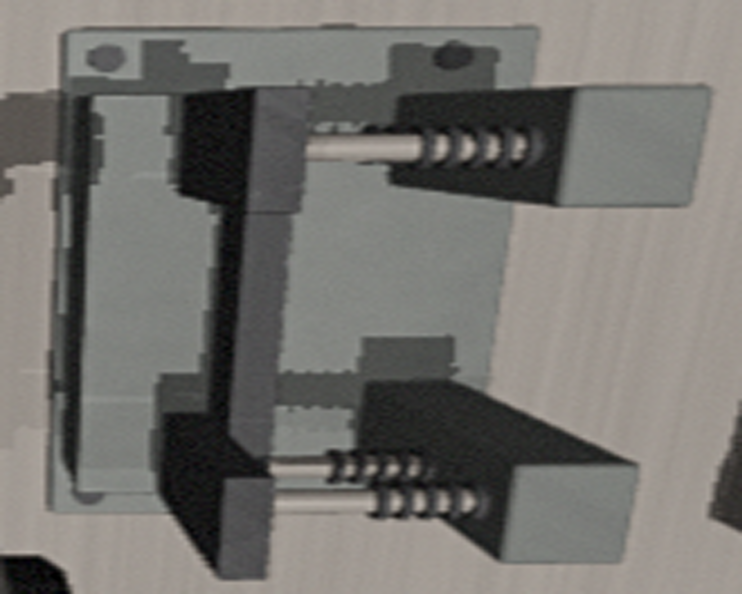

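View pics/w5y.png

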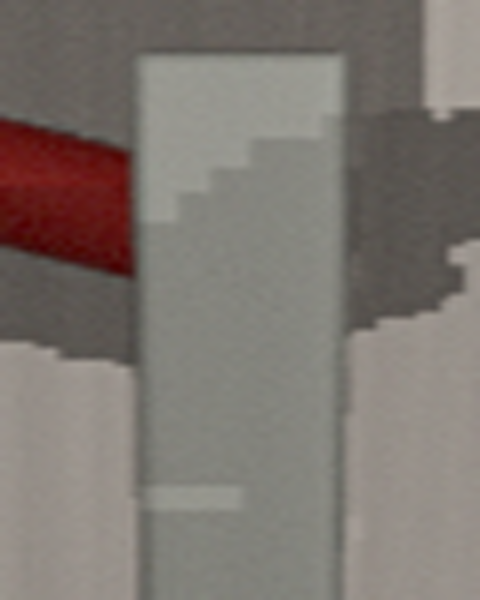

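Run:
```python
from h import *
from scipy.optimize import least_squares
import cv2
s=monitor.sense(); f=cams.grab_frame('wrist'); print(s['tool_pos'])
s['tool_pos']=np.array([.4681,.1479,.2493])
L=[((0,75,130),(255,88)),((0,40,130),(247,212)),((12,75,130),(310,88)),((12,40,130),(300,212)),((0,-40,130),(222,478)),((0,-75,130),(220,578)),((12,-40,130),(270,476)),((12,-75,130),(267,578)),
((70,75,120),(578,87)),((100,75,120),(711,87)),((100,40,120),(690,207)),((70,40,120),(555,205)),((70,-40,120),(514,464)),((100,-40,120),(637,463)),((100,-75,120),(625,562)),((70,-75,120),(500,562)),
((-22,75,50),(90,95)),((-22,-75,50),(78,492)),((-25,100,10),(65,30)),((110,100,10),(538,28)),((-25,-100,10),(52,512))]
uv=np.array([(345+u/4.5-.4,80+v/3.3-.35) for _,(u,v) in L]); P=np.array([p for p,_ in L])/1000.
T=np.eye(4);T[:3,:3]=R.from_quat(s['tcp_rot']).as_matrix();T[:3,3]=s['tool_pos'];Ti=np.linalg.inv(T@f['tool_from_camera'])
def res(q):
    c,n=np.cos(q[2]),np.sin(q[2]); W=np.c_[q[0]+c*P[:,0]-n*P[:,1],q[1]+n*P[:,0]+c*P[:,1],P[:,2]+(q[3] if len(q)>3 else 0)]
    C=W@Ti[:3,:3].T+Ti[:3,3]; h=C@f['camera_matrix'].T; return (h[:,:2]/h[:,2:]-uv).ravel()
for x0 in ([.545,.15,0.02],[.545,.15,0.02,0]):
    o=least_squares(res,x0,loss='soft_l1',f_scale=.5); print(np.round(o.x,4),np.degrees(o.x[2])); print(np.round(res(o.x).reshape(-1,2),1).tolist())
p=ray([(290+u/8-.44,90+52/6-.42) for u in (137,345)],s['tool_pos'][2]+.0384,s,f); print(p)
print('in tool',(p.mean(0)-s['tool_pos'])@T[:3,:3])
```

```text
[0.46816445 0.14799901 0.24934958]
[0.5424 0.1515 0.0325] 1.861247628534688
[[-0.6, -0.7], [-0.9, 0.4], [0.4, -0.9], [0.0, 0.3], [0.2, -0.2], [-1.1, 1.1], [1.4, 0.2], [-0.1, 1.0], [-0.9, -1.0], [1.4, -1.4], [0.8, -0.1], [-0.0, 0.8], [0.2, 0.1], [1.7, 0.1], [0.0, 1.0], [-0.2, 1.3], [-0.0, -0.5], [-0.5, 0.4], [-0.7, -0.6], [1.0, -1.3], [-0.8, 0.9]]
[ 0.5436  0.151   0.0323 -0.0034] 1.8490799020997768
[[-0.2, 0.0], [-0.6, 0.7], [0.5, -0.1], [0.2, 0.6], [0.5, -0.9], [-0.8, 0.2], [1.6, -0.4], [0.2, 0.1], [-1.4, -0.2], [0.5, -0.6], [-0.0, 0.2], [-0.5, 1.1], [-0.2, -0.5], [1.0, -0.5], [-0.6, 0.1], [-0.5, 0.4], [0.6, 0.1], [0.0, -0.1], [-0.1, 0.1], [0.7, -0.6], [-0.3, 0.4]]
[[0.46051996 0.22313379 0.2877    ]
 [0.47162736 0.22336752 0.2877    ]]
in tool [-0.03840608  0.07537287 -0.0005392 ]
```

Emit:
send_rows --pt "0 1 15 -0.6 0 0 0" --pt "0 1.6 20 0 0 0 0" --pt "0 0 20 0 0 0 0" --pt "20 0 7 0 0 0 0" --pt "30 0 0 0 0 0 0" --pt "30 0 0 0 0 0 0" --pt "30 0 0 0 0 0 0" --pt "12 0 0 0 0 0 0" --pt "0 0 0 0 0 0 0" --pt "0 0 0 0 0 0 0" --pt "0 0 0 0 0 0 0"

```text
clock: 9.35
tool_pos: [0.5309, 0.1531, 0.1291]
tcp_rot: [-0.011, 0.706, 0.011, 0.708]
contact_force: [0.1, -0.4, -3.7]
finger_gap: 0.0084
```

Run:
```python
from h import *
import cv2
go([.530,.1502,.105],1.7)
f=cams.grab_frame('side'); cv2.imwrite('pics/s6.png',cv2.resize(f['image'][110:220,250:350,::-1],None,fx=6,fy=5.4,interpolation=cv2.INTER_CUBIC))
f=cams.grab_frame('scene'); cv2.imwrite('pics/c6.png',cv2.resize(f['image'][140:250,330:450,::-1],None,fx=6,fy=5.4,interpolation=cv2.INTER_CUBIC))
f=cams.grab_frame('wrist'); cv2.imwrite('pics/w6.png',f['image'][:,:,::-1])
```

```text
t 9.35 pos [0.5309 0.1531 0.1291] tool z yaw 1.7938171161983183 x axis [ 0.003  0.    -1.   ] F [ 0.1 -0.4 -3.7] gap 0.0084
turn [ 0.09  0.17 -0.01] shift before turn [24.1 -2.9 -1.1] shift after turn [24.1 -2.9 -1. ]
q [0.07 0.43 1.51 0.   1.2  0.04]
```

View pics/s6.png

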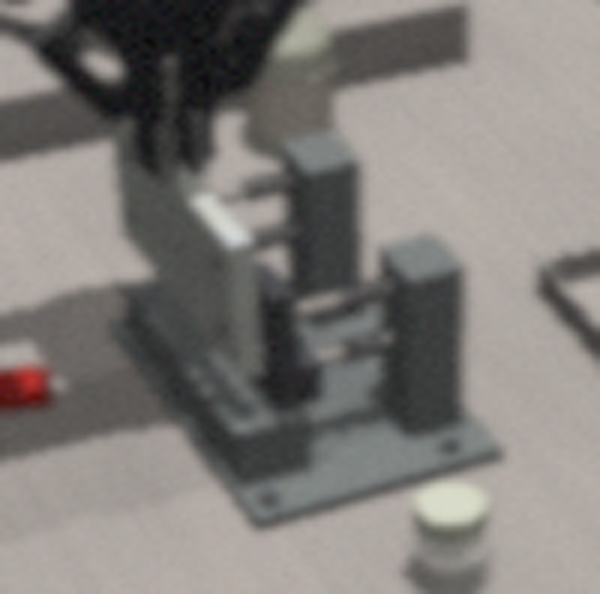

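View pics/c6.png

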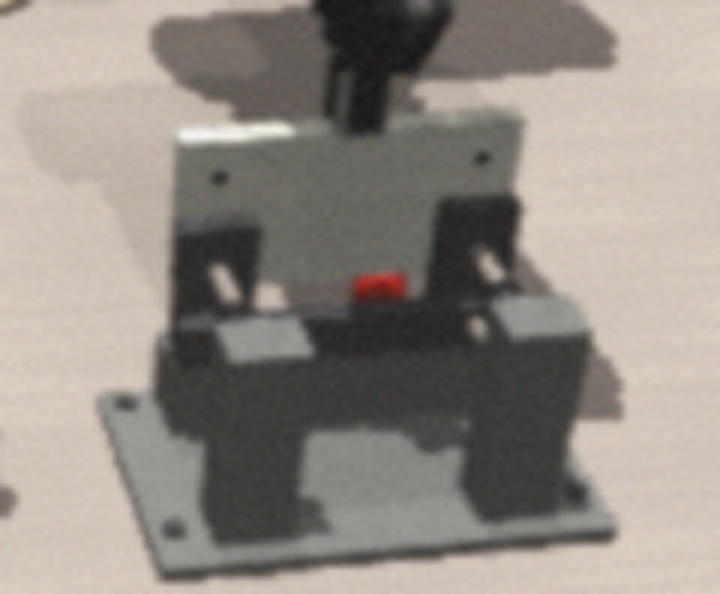

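View pics/w6.png

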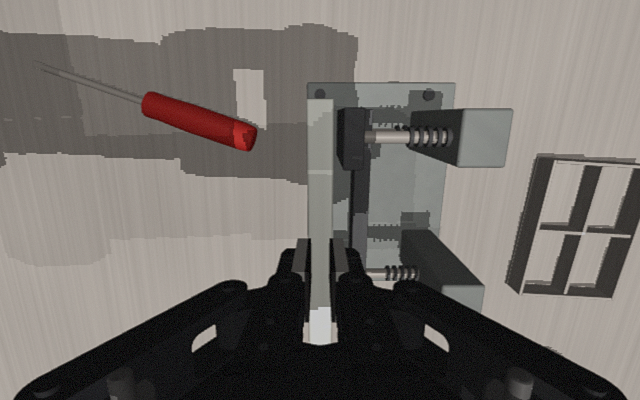

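Emit:
send_rows --pt "10 0 0 0 0 0 0" --pt "8 0 0 0 0 0 0" --pt "4 0 0 0 0 0 0" --pt "0 0 0 0 0 0 0" --pt "0 0 0 0 0 0 0" --pt "0 0 0 0 0 0 0"

```text
clock: 10.1
tool_pos: [0.5302, 0.1531, 0.1057]
tcp_rot: [-0.011, 0.707, 0.011, 0.707]
contact_force: [0.5, -0.4, -4.7]
finger_gap: 0.0089
```

Run:
```python
from h import *
import cv2
go([.530,.1502,.0966],1.8)
f=cams.grab_frame('side'); cv2.imwrite('pics/s7.png',cv2.resize(f['image'][110:220,250:350,::-1],None,fx=6,fy=5.4,interpolation=cv2.INTER_CUBIC))
f=cams.grab_frame('wrist'); cv2.imwrite('pics/w7.png',cv2.resize(f['image'][70:320,290:520,::-1],None,fx=3.2,fy=2.4,interpolation=cv2.INTER_CUBIC))
for i in range(3): go([.530,.1502,.0966],1.8)
```

```text
t 10.1 pos [0.5302 0.1531 0.1057] tool z yaw 1.7981624131092568 x axis [ 0.001  0.    -1.   ] F [ 0.5 -0.4 -4.7] gap 0.0089
turn [-0.    0.04 -0.  ] shift before turn [ 9.1 -2.9 -0.3] shift after turn [ 9.1 -2.9 -0.3]
q [0.07 0.45 1.54 0.   1.15 0.04]
t 10.2 pos [0.5302 0.1531 0.1057] tool z yaw 1.8012187698580497 x axis [ 0.001  0.    -1.   ] F [ 0.4  0.4 -4.3] gap 0.0087
turn [ 0.    0.03 -0.  ] shift before turn [ 9.1 -2.9 -0.3] shift after turn [ 9.1 -2.9 -0.2]
q [ 0.07  0.45  1.54 -0.    1.15  0.04]
t 10.2 pos [0.5302 0.1531 0.1057] tool z yaw 1.8012187698580497 x axis [ 0.001  0.    -1.   ] F [ 0.4  0.4 -4.3] gap 0.0087
turn [ 0.    0.03 -0.  ] shift before turn [ 9.1 -2.9 -0.3] shift after turn [ 9.1 -2.9 -0.2]
q [ 0.07  0.45  1.54 -0.    1.15  0.04]
t 10.2 pos [0.5302 0.1531 0.1057] tool z yaw 1.8012187698580497 x axis [ 0.001  0.    -1.   ] F [ 0.4  0.4 -4.3] gap 0.0087
turn [ 0.    0.03 -0.  ] shift before turn [ 9.1 -2.9 -0.3] shift after turn [ 9.1 -2.9 -0.2]
q [ 0.07  0.45  1.54 -0.    1.15  0.04]
```

View pics/s7.png

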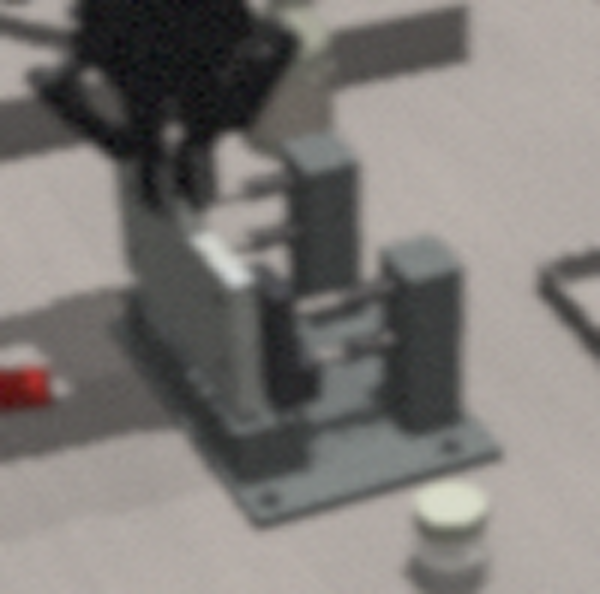

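View pics/w7.png

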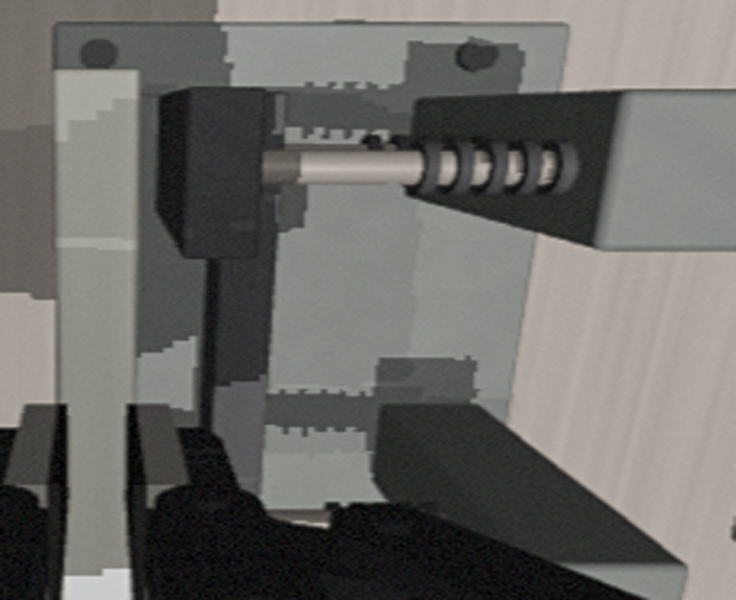

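Run:
```python
from h import *
s=monitor.sense(); f=cams.grab_frame('wrist')
q=lambda u,v:(290+u/3.2-.35,70+v/2.4-.3)
a=ray([q(55,70),q(137,70),q(60,400),q(136,400)],s['tool_pos'][2]+.0384,s,f); b=ray([q(190,88),q(268,88),q(183,258),q(262,258)],.13,s,f)
th=np.radians(1.8); F=lambda p:np.c_[p[:,0]*np.cos(th)+p[:,1]*np.sin(th),-p[:,0]*np.sin(th)+p[:,1]*np.cos(th)]
print(np.round(F(a)-F(b)[0],4)); print(np.round(F(b)-F(b)[0],4)); print(np.round(b,4))
```

```text
[[-0.0194  0.0027]
 [-0.0084  0.0027]
 [-0.0192 -0.0603]
 [-0.0078 -0.0603]]
[[ 0.      0.    ]
 [ 0.0115  0.    ]
 [-0.0002 -0.0341]
 [ 0.0122 -0.034 ]]
[[0.5412 0.2259 0.13  ]
 [0.5527 0.2263 0.13  ]
 [0.5421 0.1919 0.13  ]
 [0.5545 0.1923 0.13  ]]
```

Emit:
send_rows --pt "2 -2.8 0 0 0 0 0" --pt "2 0 0 0 0 0 0" --pt "0 0 0 0 0 0 0" --pt "0 0 0 0 0 0 0" --pt "0 0 0 0 0 0 0"

```text
clock: 10.75
tool_pos: [0.5301, 0.1503, 0.1014]
tcp_rot: [-0.011, 0.707, 0.011, 0.707]
contact_force: [0.2, -0.4, -4.5]
finger_gap: 0.0084
```

Emit:
send_rows --pt "1.5 0 0 0 0 0 0" --pt "0 0 0 0 0 0 0" --pt "0 0 0 0 0 0 0"

```text
clock: 11.05
tool_pos: [0.5301, 0.1503, 0.0999]
tcp_rot: [-0.011, 0.707, 0.011, 0.707]
contact_force: [-0.0, -0.2, -5.2]
finger_gap: 0.0085
```

Emit:
send_rows --pt "1 0 0 0 0 0 0" --pt "0 0 0 0 0 0 0" --pt "0 0 0 0 0 0 0"

```text
clock: 11.35
tool_pos: [0.5301, 0.1503, 0.0989]
tcp_rot: [-0.011, 0.707, 0.011, 0.707]
contact_force: [0.1, 0.1, -4.5]
finger_gap: 0.0085
```

Emit:
send_rows --pt "1 0 0 0 0 0 0" --pt "0 0 0 0 0 0 0" --pt "0 0 0 0 0 0 0"

```text
clock: 11.65
tool_pos: [0.5301, 0.1503, 0.0979]
tcp_rot: [-0.011, 0.707, 0.011, 0.707]
contact_force: [-0.1, -0.1, -4.0]
finger_gap: 0.0082
```

Emit:
send_rows --pt "0.5 0 0 0 0 0 0" --pt "0 0 0 0 0 0 0" --pt "0 0 0 0 0 0 0"

```text
clock: 11.95
tool_pos: [0.5301, 0.1503, 0.0974]
tcp_rot: [-0.011, 0.707, 0.011, 0.707]
contact_force: [0.5, -0.1, -4.2]
finger_gap: 0.0089
```

Emit:
send_rows --pt "0.5 0 0 0 0 0 0" --pt "0 0 0 0 0 0 0" --pt "0 0 0 0 0 0 0"

```text
clock: 12.25
tool_pos: [0.5301, 0.1503, 0.0969]
tcp_rot: [-0.011, 0.707, 0.011, 0.707]
contact_force: [0.3, 0.2, -4.7]
finger_gap: 0.0085
```

Emit:
send_rows --pt "0.5 0 0 0 0 0 0" --pt "0 0 0 0 0 0 0" --pt "0 0 0 0 0 0 0"

```text
clock: 12.55
tool_pos: [0.5303, 0.1503, 0.0967]
tcp_rot: [-0.011, 0.707, 0.011, 0.707]
contact_force: [-0.2, 1.1, -1.8]
finger_gap: 0.0088
```

Emit:
send_rows --pt "0.5 0 0 0 0 0 0" --pt "0 0 0 0 0 0 0" --pt "0 0 0 0 0 0 0"

```text
clock: 12.85
tool_pos: [0.5306, 0.1503, 0.0966]
tcp_rot: [-0.011, 0.706, 0.011, 0.708]
contact_force: [0.4, 0.1, 5.6]
finger_gap: 0.0089
```

Emit:
send_rows --pt "-0.6 0 0 0 0 0 0" --pt "0 0 0 0 0 0 0" --pt "0 0 0 0 0 0 0" --pt "0 0 0 0 0 0 0"

```text
clock: 13.25
tool_pos: [0.5302, 0.1503, 0.0967]
tcp_rot: [-0.011, 0.707, 0.011, 0.707]
contact_force: [1.0, 0.8, 4.7]
finger_gap: 0.0087
```

Run:
```python
from h import *
go([.530,.1502,.0966],1.8)
```

```text
t 13.25 pos [0.5302 0.1503 0.0967] tool z yaw 1.7966158985468692 x axis [ 0.  0. -1.] F [1.  0.8 4.7] gap 0.0087
turn [-0.    0.03 -0.  ] shift before turn [ 0.1 -0.1 -0.3] shift after turn [ 0.1 -0.1 -0.3]
q [0.06 0.46 1.55 0.   1.13 0.03]
```

Emit:
send_rows --pt "-0.4 0 0 0 0 0 0" --pt "0 0 0 0 0 0 0" --pt "0 0 0 0 0 0 0" --pt "0 0 0 0 0 0 0"

```text
clock: 13.65
tool_pos: [0.5299, 0.1503, 0.0967]
tcp_rot: [-0.011, 0.707, 0.011, 0.707]
contact_force: [0.4, -0.3, 0.7]
finger_gap: 0.0086
```

Emit:
send_rows --pt "-0.2 0 0 0 0 0 0" --pt "0 0 2 0 0 0 0" --pt "0 0 2 0 0 0 0" --pt "0 0 2 0 0 0 0" --pt "0 0 0 0 0 0 0" --pt "0 0 0 0 0 0 0"

```text
clock: 14.25
tool_pos: [0.5358, 0.1504, 0.0969]
tcp_rot: [-0.011, 0.707, 0.011, 0.707]
contact_force: [-1.7, -0.8, -0.7]
finger_gap: 0.0088
```

Emit:
send_rows --pt "0 0 1.5 0 0 0 0" --pt "0 0 1.5 0 0 0 0" --pt "0 0 1 0 0 0 0" --pt "0 0 0 0 0 0 0" --pt "0 0 0 0 0 0 0"

```text
clock: 14.75
tool_pos: [0.5398, 0.1505, 0.0968]
tcp_rot: [-0.011, 0.707, 0.011, 0.707]
contact_force: [-2.3, -0.4, -5.6]
finger_gap: 0.0085
```

Emit:
send_rows --pt "0 0 1.5 0 0 0 0" --pt "0 0 1.5 0 0 0 0" --pt "0 0 1 0 0 0 0" --pt "0 0 0 0 0 0 0" --pt "0 0 0 0 0 0 0"

```text
clock: 15.25
tool_pos: [0.5435, 0.1507, 0.0968]
tcp_rot: [-0.011, 0.708, 0.011, 0.706]
contact_force: [-4.8, -1.3, -3.9]
finger_gap: 0.0088
```

Run:
```python
from h import *
import cv2
go([.550,.1502,.0966],1.8)
f=cams.grab_frame('side'); cv2.imwrite('pics/s8.png',cv2.resize(f['image'][110:220,250:350,::-1],None,fx=6,fy=5.4,interpolation=cv2.INTER_CUBIC))
f=cams.grab_frame('wrist'); cv2.imwrite('pics/w8.png',cv2.resize(f['image'][70:320,290:520,::-1],None,fx=3.2,fy=2.4,interpolation=cv2.INTER_CUBIC))
```

```text
t 15.25 pos [0.5435 0.1507 0.0968] tool z yaw 1.8033078455794003 x axis [-0.002 -0.    -1.   ] F [-4.8 -1.3 -3.9] gap 0.0088
turn [ 0.   -0.11  0.01] shift before turn [ 0.2 -0.7  6.5] shift after turn [ 0.2 -0.7  6.5]
q [ 0.06  0.49  1.51 -0.    1.15  0.03]
```

View pics/s8.png

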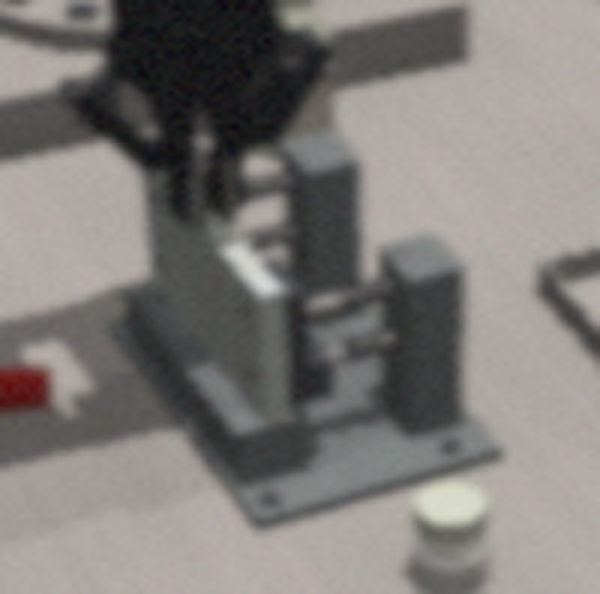

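View pics/w8.png

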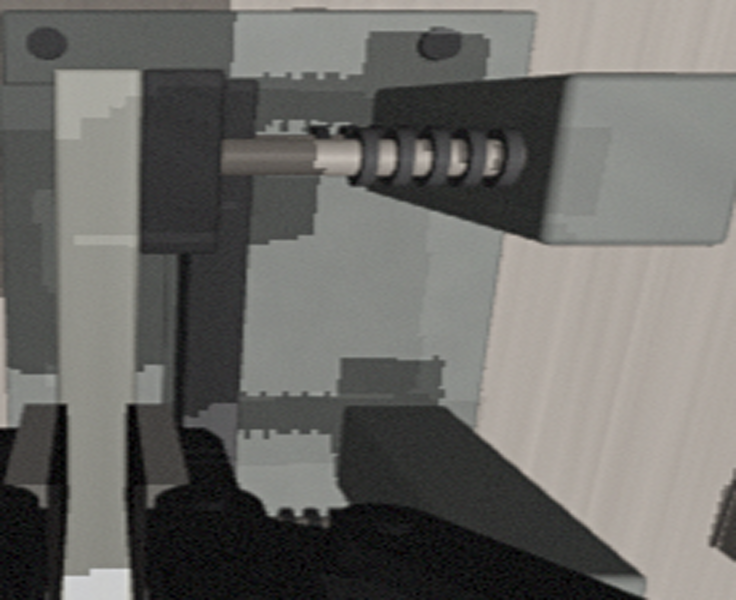

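Emit:
send_rows --pt "0 0 1.5 0 0 0 0" --pt "0 0 1.5 0 0 0 0" --pt "0 0 1 0 0 0 0" --pt "0 0 1 0 0 0 0" --pt "0 0 0 0 0 0 0" --pt "0 0 0 0 0 0 0" --pt "0 0 0 0 0 0 0"

```text
clock: 16.05
tool_pos: [0.5477, 0.1508, 0.0968]
tcp_rot: [-0.011, 0.708, 0.011, 0.706]
contact_force: [-10.1, -2.1, -1.9]
finger_gap: 0.0087
```

Emit:
send_rows --pt "0 0 0 0 0 0 0" --pt "0 0 0 0 0 0 0"

```text
clock: 16.25
tool_pos: [0.5476, 0.1508, 0.0968]
tcp_rot: [-0.011, 0.708, 0.011, 0.706]
contact_force: [-9.5, -2.0, -1.8]
finger_gap: 0.0088
```

Emit:
send_rows --pt "0 0 0 0 0 0 0"

```text
clock: 16.35
tool_pos: [0.5476, 0.1508, 0.0968]
tcp_rot: [-0.011, 0.708, 0.011, 0.706]
contact_force: [-10.4, -1.8, -0.5]
finger_gap: 0.0084
```

Run:
```python
from h import *
import cv2
go([.550,.1502,.0966],1.8)
f=cams.grab_frame('side'); cv2.imwrite('pics/s9.png',cv2.resize(f['image'][110:220,250:350,::-1],None,fx=6,fy=5.4,interpolation=cv2.INTER_CUBIC))
f=cams.grab_frame('scene'); cv2.imwrite('pics/c9.png',cv2.resize(f['image'][140:250,330:450,::-1],None,fx=6,fy=5.4,interpolation=cv2.INTER_CUBIC))
f=cams.grab_frame('wrist'); cv2.imwrite('pics/w9.png',cv2.resize(f['image'][70:320,290:520,::-1],None,fx=3.2,fy=2.4,interpolation=cv2.INTER_CUBIC))
```

```text
t 16.35 pos [0.5476 0.1508 0.0968] tool z yaw 1.8106257384100604 x axis [-0.004 -0.    -1.   ] F [-10.4  -1.8  -0.5] gap 0.0084
turn [ 0.01 -0.23  0.02] shift before turn [ 0.2 -0.6  2.3] shift after turn [ 0.2 -0.6  2.3]
q [ 0.06  0.5   1.49 -0.    1.15  0.03]
```

View pics/s9.png

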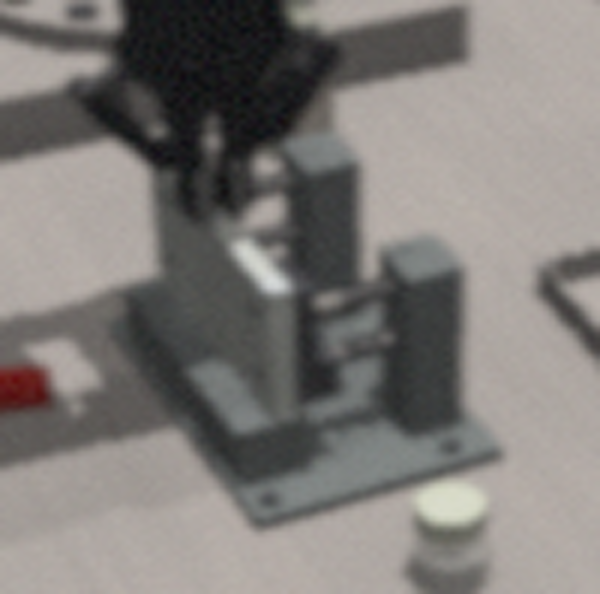

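View pics/w9.png

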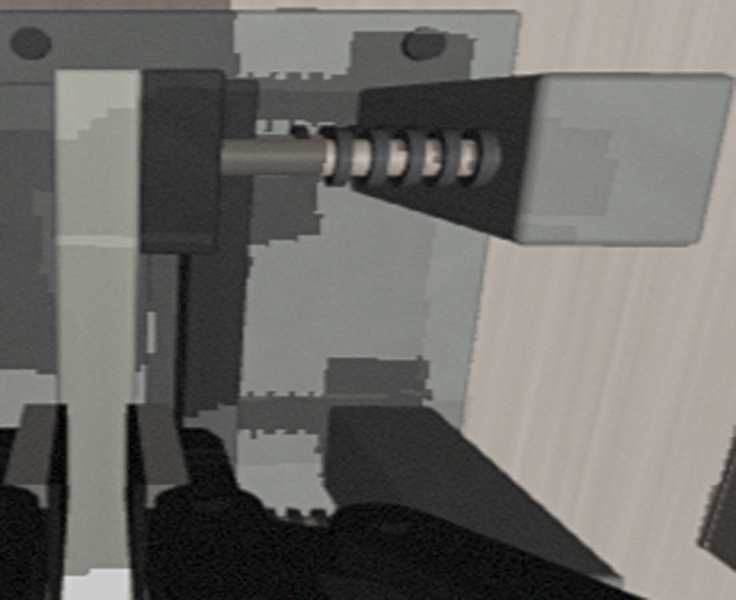

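View pics/c9.png

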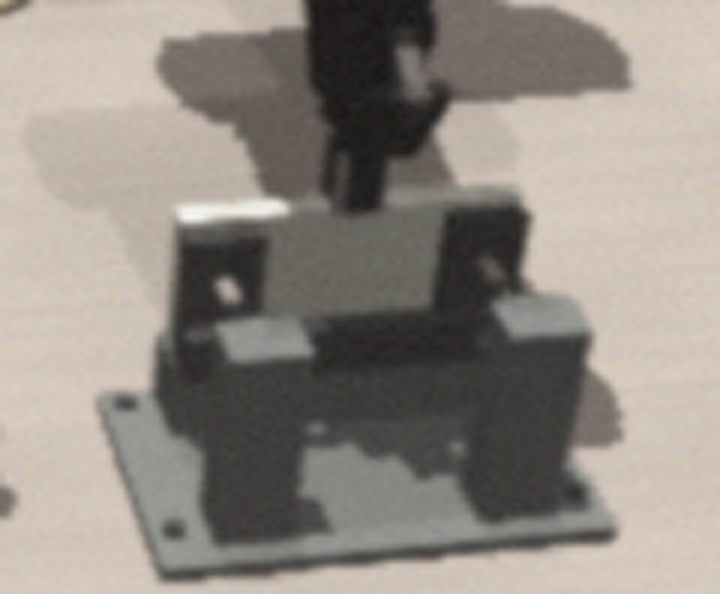

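Emit:
send_rows --pt "0 0 0 0 0 0 0" --pt "0 0 0 0 0 0 0" --pt "0 0 0 0 0 0 0" --pt "0 0 0 0 0 0 0" --pt "0 0 0 0 0 0 0" --pt "0 0 0 0 0 0 0" --pt "0 0 0 0 0 0 0" --pt "0 0 0 0 0 0 0" --pt "0 0 0 0 0 0 0" --pt "0 0 0 0 0 0 0" --pt "0 0 0 0 0 0 0" --pt "0 0 0 0 0 0 0"

```text
clock: 17.7
tool_pos: [0.5476, 0.1508, 0.0968]
tcp_rot: [-0.011, 0.708, 0.011, 0.706]
contact_force: [-9.6, -0.5, -2.3]
finger_gap: 0.0088
```

Emit:
send_rows --pt "0 0 0 0 0 0 0" --pt "0 0 0 0 0 0 0" --pt "0 0 0 0 0 0 0" --pt "0 0 0 0 0 0 0" --pt "0 0 0 0 0 0 0" --pt "0 0 0 0 0 0 0" --pt "0 0 0 0 0 0 0" --pt "0 0 0 0 0 0 0" --pt "0 0 0 0 0 0 0" --pt "0 0 0 0 0 0 0" --pt "0 0 0 0 0 0 0" --pt "0 0 0 0 0 0 0"

```text
clock: 18.9
tool_pos: [0.5476, 0.1508, 0.0968]
tcp_rot: [-0.011, 0.708, 0.011, 0.706]
contact_force: [-10.4, -2.0, -1.1]
finger_gap: 0.0089
```

Run:
```python
from h import *
s=monitor.sense(); print(s['contact_force'],s['tool_pos'],s['moment'])
```

```text
[-10.39107937  -1.96290256  -1.06464737] [0.5476443  0.15076699 0.09677936] [-0.23798291  1.81213628  0.02925088]
```

Steady at about 10 N, so I'm handing in.

```bash
python3 -c "
from rig import r
print(r.close_job())"
```

```text
the job is handed in; nothing more can be done
None
```

I took the wider plate out of its stand and stood it on the ledge about 8 mm in front of the fence. I then pushed it back until the wrist force read about 10 N, and handed the job in at about 19 s still gripping it at 60 N.

Last checks, held still for over 2 s before handing in:
- **Push:** 9.5–10.4 N by the wrist sensor. The tool's travel past first contact gives about 9 mm of fence travel, so roughly 9 N and well short of the stops. Friction on the ledge accounts for some of the difference.
- **Position on the ledge:** the plate's far end was level with the fence's end to within about 1 mm in the wrist view. It was parallel to the fence within about 0.5°, and the tool was tilted about 0.2°.
- **Resting on the ledge:** contact came at the predicted height. At the end about 3 N of the plate's 4.5 N or so rested on the ledge.
- **Other things on the bench:** I saw nothing disturbed in the views I took. I did not compare each item's position at the end.

Two readings disagreed:
- **Gripper opening:** the gripper reported 8.7 mm while holding the 12 mm plate, though the pictures showed it held properly.
- **Fixture pose:** the fixed cameras and the wrist camera differed by about 2 mm and 0.6° on the fixture, so I used the wrist view for the final alignment.

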